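Park and pin the inspection stage

TASK

Park the inspection stage: slide its carriage by the upright handle fully home against the end stop on the side away from the microscope (never to the microscope's end), so that the flange hole lines up with the rail hole under it. Then take the locking pin from its block and push it fully home through the sloping flange and the rail, its collar resting on the flange, and let go. Do not touch the microscope or the lamp, and leave the jar, loupe and gauge block where they stand.

Things in the scene. Friction and masses are not known exactly. Their poses are not given: they have to be found in the camera images.
- base: fixed white stage base, 160 x 360 x 45 mm (its x, y, z), origin at the centre of its underside; y runs along the carriage's travel, -x is the front with the lock rail (towards the robot, give or take a small yaw). Two dark 12 mm wide legs at x = -98, y = +-100 mm, 48 mm tall, carry the rail
- carriage (a joint): travel of the aluminium carriage (plate 130 x 150 mm, top 66 mm above the table, amber specimen on it up to 91 mm) along the base's +y, in m: 0 is mid travel, end stops at -0.06 and +0.06. It starts between the stops, needs about 3 N to move and stays where it is left
- handle (a point): grip point on the carriage's upright steel handle, a post 16 mm in diameter standing from 66 to 111 mm above the table, 45 mm in front (-x of base) of the carriage's centre; the point is on its axis, 92 mm above the table
- flange (a point): aluminium flange fixed to the front of the carriage, 36 x 50 x 6 mm, leaning 25 degrees towards the robot: its z axis is the hole's axis, pointing out of the hole, up and towards the base's front (tilted 25 degrees from vertical about the base's y); its y is parallel to the base's y. Origin at the mouth of its through hole, diameter 9.6 mm, 68 mm above the table
- lockrail (a point): fixed steel rail, 36 x 210 x 6 mm, parallel to the flange and 1.5 mm beneath it, with two through holes of diameter 9.6 mm at its y = -60 and +60 mm. Origin at the middle of its upper face, axes as the flange's. A flange hole lies over a rail hole only with the carriage against an end stop
- pin: loose locking pin, about 50 g, standing upright in the block. Origin on its axis at the underside of the collar; z runs up to the grip. Steel shank diameter 8 mm, 34 mm long below the origin, the last 6 mm tapering to 4 mm; collar diameter 18 mm, 5 mm thick; above it a cylindrical aluminium grip, diameter 14 mm, from 5 to 42 mm above the origin
- pinblock: fixed black block 60 x 60 x 45 mm with a hole in the middle of its top where the pin stands, collar on the top face; origin at the centre of its underside. It stands to the left or to the right of the stage
- scope: inspection microscope on a stand behind one end of the stage: a white vertical barrel, diameter 40 mm, on a post 302 mm tall with a round foot of diameter 90 mm. Origin on the barrel's axis at table height, over the base's end; the barrel's lower end is 130 mm above the table, the foot's centre 100 mm behind (+x). Its y in the base's frame tells which end it is at
- lamp: lamp stand behind the other end of the stage: a flat rectangular head 60 x 80 mm, 208 to 222 mm above the table, on a post with a square 80 mm foot. Origin at table height under the head's centre; the post is 85 mm behind (+x)
- jar: bystander: jar, diameter 54 mm, 65 mm tall, origin under its centre
- loupe: bystander: black loupe, diameter 44 mm, 38 mm tall, origin under its centre
- gauge: bystander: steel gauge block 35 x 50 x 20 mm, origin under its centre

How it is judged (in metres and radians):
On the way, in this order (a step that is already met when the one before it is completed fails the run):
1. the carriage is against the end stop away from the microscope (((y of scope in the frame of base above 0 m and value of joint carriage below -0.0575 m) or (y of scope in the frame of base below 0 m and value of joint carriage above 0.0575 m))), for 0.2 s.
2. the pin is fully home through flange and rail (((y of scope in the frame of base above 0 m and value of joint carriage below -0.0575 m) or (y of scope in the frame of base below 0 m and value of joint carriage above 0.0575 m)) and z of pin in the frame of flange between -0.004 and 0.004 m and x of pin in the frame of flange between -0.004 and 0.004 m and y of pin in the frame of flange between -0.004 and 0.004 m and angle between the z axis of pin and the z axis of flange, either way round below 0.15 rad and angle between pin's own z axis and vertical below 1.2 rad), for 0.2 s.
At the end, for the whole second after the job is handed in: The carriage is within 2.5 mm of the end stop away from the microscope; the pin is through flange and rail, its collar within 4 mm of the flange's face and of the hole's axis, its axis within 0.15 rad of the hole's, grip upwards, released and at rest (all of step 2 and linear speed of pin below 0.02 m/s); the robot touches nothing.
It fails at once if the carriage is run to the microscope's end (within 10 mm of that stop) ((y of scope in the frame of base above 0 m and value of joint carriage above 0.05 m) or (y of scope in the frame of base below 0 m and value of joint carriage below -0.05 m)).
It fails at once if the microscope or the lamp is touched (over 1 N) (contact force between any of the arm, the fingers, pin and scope above 1 N or contact force between any of the arm, the fingers, pin and lamp above 1 N).
It fails at once if the jar, loupe or gauge block is moved by more than 15 mm (distance of any of jar, loupe, gauge from where it was at the start of the episode above 0.015 m).
It also fails if it takes over 54 s, if anything falls off the work surface, if the arm or the gripper's body presses on something with over 40 N, if the wrist force passes 120 N, or if a joint passes its speed limit or range.

ROBOT

A 6-joint arm with a two-finger parallel gripper is mounted at the origin on the work surface. World frame = base frame: x ahead of the robot, y to its left, z up, the work surface at z = 0. Lengths are in mm, angles in rad, forces in N, time in s.
With the tool pointing down it reaches from about 300 to 850 mm from the base axis. Payload 5.4 kg.
Tool frame: the origin (TCP) lies on the centre line of the jaws, within the pads' length; the fingertips stand 14 mm ahead of it and the grasp point (between the pads) lies 5 mm behind it; z points along the fingers, y is the direction in which the jaws open and shut (so a half turn about z gives the same grasp; the last joint's range is limited). The gripper opens to 85 mm and grips with 20 to 120 N. Pads are 22 mm wide; open, the fingers measure 114 mm over their backs; the gripper's body (76 mm by 85 mm) begins 54 mm behind the grasp point. The pads swing forward as they close: fully open they stand 13 mm farther back than shut.
Start: joints at [-1.396, 0.158, 1.597, -0, 1.386, -0.21], TCP at [215.815, -532.945, 245.299] pointing down, gripper open.
Joint ranges: [-2.91, 2.91], [-0.94, 2.29], [0.18, 2.7], [-1.29, 4.43], [0.17, 2.64], [-3, 3]. Speed limits (rad/s): [2.57, 2.57, 3.14, 3.14, 3.14, 3.14].

INTERFACE

Orientations are given as a rotation vector (axis times angle).
In Python, from rig import arm gives the robot as it stands. The module is installed in compiled form; this text tells all that it offers.
- The arm moves only by the tool carry_out, never from a script. Its argument "series" is a list of rows, each an object with "delta_pos": the shift along the tool's x, y, z in m, a list of three; "rot": the turn, a rotation vector about the tool's x, y, z in rad, a list of three; "hand": the closure in counts, from 0 (fully open) to 255 (shut). In form: [{"delta_pos": [dx, dy, dz], "rot": [wx, wy, wz], "hand": hand}, ...]. A call has 1 to 20 rows; each row shifts and turns the commanded pose from where the row before left it, along the tool's axes as they then stand; what a row does not reach is not made up. A row lasts 1/8 s, in which the tool goes at most 62.5 mm and 10.7 degrees, less where a joint would pass 70% of its speed; a pose out of reach is approached as far as the arm can. A call is refused whole if a number of a shift passes 0.0625 or a number of a turn 0.188, either way. A call with a gripper value outside its range is refused whole. The fingers move at their own pace and stop on an object; the grip force is fixed at half the most. Time passes only in rows, so rows that do not move let the fingers close. It gives the time, the measured TCP pose, the force and the opening at its end, in the units of the state.
- arm.sense(): the state, without advancing time (a new reading comes with each control period).
- arm.camera(name): name is "scene" or "side" or "wrist"; returns a dict with "image" (480x640x3 uint8, red, green, blue), "fx", "fy", "cx", "cy" (pixels), "rvec" (rotation vector, rad) and "tvec" (3), from world to camera coordinates, as OpenCV has them. Camera axes: x right, y down, z forward; pixel columns grow to the right and rows downward; lengths in mm; the calibration is good to about 2 mm. The wrist camera is an equidistant fisheye: a pixel r from the principal point sees the ray r / f radians off the axis. A picture is of the moment at which its call begins. There is no depth.
- arm.job_done(): hands the job in, once; it reports no verdict.
Trained networks look in the newest picture that a camera, given by its name, has taken for a name from the list of things; names that differ only in an ending like _2 or _b are one class to them, and where a whole thing is asked for, a point or a joint stands for the part that bears it (a point fixed in the world has none). Each returns a list of dicts, best first, with "conf" (0 to 1); they miss things now and then, are a little off and sometimes report something else, mostly with a low value. They report only what shows in the picture. A call takes as long as a camera call.
- arm.silhouettes(camera, name): "region" (480x640 bool, what is visible of it).
- arm.mark_of(camera, name): "point" ([x, y, z] in mm, in world coordinates, good to about 4 mm: a listed point, or the origin of a listed thing).
The state is a dict: "clock": time; "joints": joint angles; "joint_vel": joint speeds; "joint_torque": joint torques, N m; "ee_pos": TCP position; "tool_rot": TCP orientation; "ft_force": force on the tool from outside, world axes, zero at the start; "torque": the same for the moment, N m; "width": finger opening in mm.
Only numpy, scipy, OpenCV 4.12 (cv2) and the standard library are available. Lean on these libraries where they do the work, as an engineer would, in place of code of your own. Each camera call takes 0.05 s, during which the arm holds its last target. There are 200 camera calls.

## Working session

There is one attempt and no reset: what is moved stays moved. The work goes in short steps, Python scripts to look and compute and a tool call to move; the robot and the scene stay as the last step left them, time stands still between calls to the robot, and variables do not carry over. Pictures are saved under pics/ and viewed, on a budget of 10 in all, crops included, one or two more only if the job needs it, and the job is handed in when it is done.

Besides the shell and the picture viewer there is one more tool, called after "Call:" by a JSON object that holds its "api" and its "payload". carry_out: Moves the arm, as the interface text tells. Its arguments: {"type":"object","properties":{"series":{"type":"array","items":{"type":"object","properties":{"delta_pos":{"type":"array","items":{"type":"number"}},"rot":{"type":"array","items":{"type":"number"}},"hand":{"type":"number"}}}}},"required":["series"]}

```bash
mkdir -p pics; cat > h.py <<'E'
from rig import arm
import numpy as np, cv2
from scipy.spatial.transform import Rotation as R
def marks(cam,names):
    for n in names:
        try:
            r=arm.mark_of(cam,n)
            print(cam,n,[(np.round(d['point'],1).tolist(),round(d['conf'],2)) for d in r[:2]])
        except Exception as e: print(n,e)
def proj(c,P):
    p,_=cv2.projectPoints(np.array(P,float).reshape(-1,3),np.array(c['rvec'],float),np.array(c['tvec'],float),np.array([[c['fx'],0,c['cx']],[0,c['fy'],c['cy']],[0,0,1]]),None)
    return p.reshape(-1,2)
def save(c,f): cv2.imwrite(f,c['image'][:,:,::-1])
E
python3 - <<'E'
from h import *
s=arm.sense(); print(s)
a=arm.camera('scene');b=arm.camera('side')
save(a,'pics/a.png');save(b,'pics/b.png')
N=['base','carriage','handle','flange','lockrail','pin','pinblock','scope','lamp','jar','loupe','gauge']
for c in('scene','side'): marks(c,N)
E
```

```text
{'clock': 0.0, 'joints': array([-1.39610706e+00,  1.59080706e-01,  1.59824489e+00, -1.76963585e-05,
        1.38619861e+00, -2.10071989e-01]), 'joint_vel': array([ 0.00149996, -0.0012778 , -0.0008301 ,  0.00101579,  0.0005824 ,
        0.00063735]), 'joint_torque': array([ 1.57366390e-03, -3.95993507e+01, -3.31429696e+01, -4.18242439e-05,
        8.38355860e-03,  1.71828111e-05]), 'ee_pos': array([ 215.70654297, -532.37944852,  244.29275024]), 'tool_rot': array([-3.08173917e+00, -6.00296119e-01, -2.63422279e-05]), 'ft_force': array([-1.78228174e-01, -2.58052319e-04,  3.33722470e-01]), 'torque': array([ 0.00512293, -0.02400893,  0.00320745]), 'width': 85.27632671768951}
scene base [([658.4, 48.6, 0.8], 0.73), ([550.5, 94.3, 71.2], 0.3)]
carriage it knows: base, flange, gauge, handle, jar, lamp, lockrail, loupe, pin, pinblock, scope
scene handle [([620.1, 88.5, 94.0], 0.9), ([551.1, 95.8, 69.8], 0.45)]
scene flange [([551.5, 94.5, 69.4], 0.85)]
scene lockrail [([550.2, 65.0, 57.9], 0.79)]
scene pin [([511.9, -339.7, 42.6], 0.54)]
scene pinblock [([512.5, -340.9, -3.9], 0.91)]
scene sco
[... 210 characters left out ...]
0.46)]
scene gauge [([636.5, -404.6, 0.5], 0.77)]
side base [([658.4, 50.3, 3.0], 0.93), ([632.8, -405.6, 0.4], 0.69)]
carriage it knows: base, flange, gauge, handle, jar, lamp, lockrail, loupe, pin, pinblock, scope
side handle [([618.6, 87.8, 89.6], 0.96)]
side flange [([545.6, 98.2, 69.3], 0.86), ([631.8, -404.7, -1.9], 0.33)]
side lockrail [([547.2, 67.6, 60.2], 0.76), ([458.2, 357.8, -0.5], 0.65)]
side pin [([511.7, -338.4, 46.1], 0.56)]
side pinblock [([515.2, -342.0, 3.3], 0.72)]
side scope [([509.8, -340.2, 47.2], 0.35)]
side lamp []
side jar [([456.0, 357.2, 0.5], 0.86)]
side loupe [([644.1, 358.6, -0.6], 0.86), ([458.5, 358.3, -0.1], 0.47)]
side gauge [([634.0, -405.8, -1.8], 0.71)]
```

View pics/a.png

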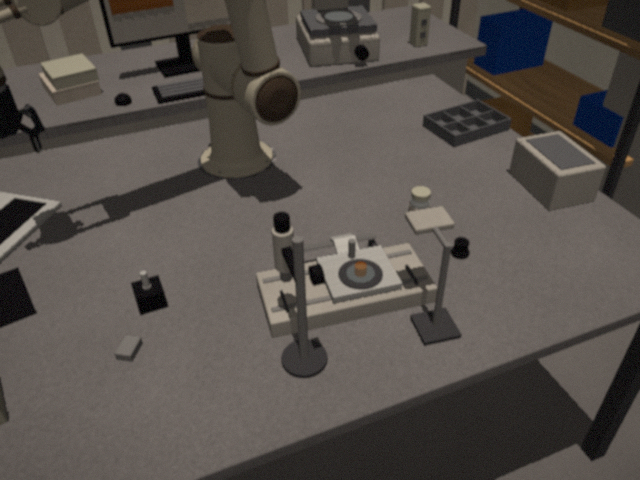

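View pics/b.png

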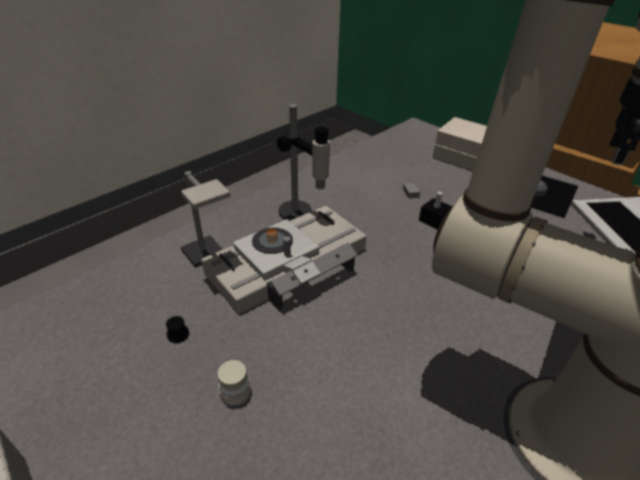

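Microscope stands at the −y (right) end, at scene px (285,245); lamp and jar are on the +y side. The pin block is at scene (148,292), and the carriage is slightly off mid toward +y. So the goal is the +y stop. I'll fit the base yaw and plan the first move.

```bash
cat >> h.py <<'E'
def plan(P,rot,n=None,hand=0,start=None):
    "rows from the present pose to world position P (mm), rotation rot; compact json"
    import json,math
    s=arm.sense(); p=np.array(s['ee_pos']); q=R.from_rotvec(s['tool_rot'])
    if start is not None: p,q=start
    P=np.array(P,float); w=(q.inv()*rot).as_rotvec()
    n=n or max(math.ceil(np.linalg.norm(P-p)/50),math.ceil(np.linalg.norm(w)/.17),1)
    rows=[]
    for i in range(n):
        d=q.inv().apply((P-p)/(n-i))/1000; d=np.round(d,4)
        r=np.round((q.inv()*rot).as_rotvec()/(n-i),3)
        rows.append(dict(delta_pos=d.tolist(),rot=r.tolist(),hand=hand))
        p=p+q.apply(d*1000); q=q*R.from_rotvec(r)
    print(n,json.dumps(rows)); return p,q
def down(yaw): # tool x at yaw in the plane, z down
    return R.from_euler('z',yaw)*R.from_euler('x',np.pi)
E
python3 - <<'E'
from h import *
from scipy.optimize import minimize
tot=[]
data=[]
for cam in('scene','side'):
    c=arm.camera(cam); r=arm.silhouettes(cam,'base'); m=r[0]['region']; data.append((c,m)); print(cam,r[0]['conf'],m.sum())
box=np.array([[x,y,z] for x in(-80,80) for y in(-180,180) for z in(0,45)],float)
def cost(v):
    t=0
    for c,m in data:
        P=R.from_euler('z',v[2]).apply(box)+[v[0],v[1],0]
        h=cv2.convexHull(proj(c,P).astype(np.float32))
        k=np.zeros(m.shape,np.uint8); cv2.fillConvexPoly(k,np.round(h*16).astype(np.int32),1,shift=4)
        t+=((k>0)&~m).sum()+2*(m&(k==0)).sum()
    return t
for y0 in(-.25,-.1,.1,.25):
    s=minimize(cost,[658,50,y0],method='Nelder-Mead',options=dict(initial_simplex=[[658,50,y0],[668,50,y0],[658,60,y0],[658,50,y0+.1]]))
    print(s.x,s.fun)
plan([490,60,300],down(-.1),n=13)
E
```

```text
scene 0.93 10373
side 0.79 9629
[ 6.56727744e+02  5.45953972e+01 -1.24212076e-01] 4735.0
[ 6.56726386e+02  5.45666637e+01 -1.20148702e-01] 4728.0
[ 6.56608169e+02  5.26336973e+01 -1.17320427e-01] 4759.0
[ 6.55559942e+02  5.38233582e+01 -1.21742090e-01] 4742.0
13 [{"delta_pos": [0.0367, -0.0344, -0.0042], "rot": [-0.0, -0.0, 0.037], "hand": 0}, {"delta_pos": [0.0354, -0.0357, -0.0042], "rot": [-0.0, -0.0, 0.037], "hand": 0}, {"delta_pos": [0.034, -0.037, -0.0042], "rot": [-0.0, -0.0, 0.037], "hand": 0}, {"delta_pos": [0.0326, -0.0382, -0.0042], "rot": [-0.0, -0.0, 0.037], "hand": 0}, {"delta_pos": [0.0312, -0.0394, -0.0042], "rot": [-0.0, -0.0, 0.037], "hand": 0}, {"delta_pos": [0.0297, -0.0405, -0.0042], "rot": [-0.0, -0.0, 0.037], "hand": 0}, {"delta_pos": [0.0282, -0.0416, -0.0042], "rot": [-0.0, -0.0, 0.038], "hand": 0}, {"delta_pos": [0.0266, -0.0426, -0.0042], "rot": [-0.0, -0.0, 0.037], "hand": 0}, {"delta_pos": [0.025, -0.0436, -0.0042], "rot": [-0.0, -0.0, 0.038], "hand": 0}, {"delta_pos": [0.0234, -0.0445, -0.0042], "rot": [-0.0, -0.0, 0.037], "hand": 0}, {"delta_pos": [0.0217, -0.0453, -0.0042], "rot": [-0.0, -0.0, 0.038], "hand": 0}, {"delta_pos": [0.0199, -0.0461, -0.0042], "rot": [-0.0, -0.0, 0.037], "hand": 0}, {"delta_pos": [0.0182, -0.0469, -0.0043], "rot": [-0.0, -0.0, 0.038], "hand": 0}]
```

Call:
{"api": "carry_out", "payload": {"series": [{"delta_pos":[0.0367,-0.0344,-0.0042],"rot":[0,0,0.037],"hand":0},{"delta_pos":[0.0354,-0.0357,-0.0042],"rot":[0,0,0.037],"hand":0},{"delta_pos":[0.034,-0.037,-0.0042],"rot":[0,0,0.037],"hand":0},{"delta_pos":[0.0326,-0.0382,-0.0042],"rot":[0,0,0.037],"hand":0},{"delta_pos":[0.0312,-0.0394,-0.0042],"rot":[0,0,0.037],"hand":0},{"delta_pos":[0.0297,-0.0405,-0.0042],"rot":[0,0,0.037],"hand":0},{"delta_pos":[0.0282,-0.0416,-0.0042],"rot":[0,0,0.038],"hand":0},{"delta_pos":[0.0266,-0.0426,-0.0042],"rot":[0,0,0.037],"hand":0},{"delta_pos":[0.025,-0.0436,-0.0042],"rot":[0,0,0.038],"hand":0},{"delta_pos":[0.0234,-0.0445,-0.0042],"rot":[0,0,0.037],"hand":0},{"delta_pos":[0.0217,-0.0453,-0.0042],"rot":[0,0,0.038],"hand":0},{"delta_pos":[0.0199,-0.0461,-0.0042],"rot":[0,0,0.037],"hand":0},{"delta_pos":[0.0182,-0.0469,-0.0043],"rot":[0,0,0.038],"hand":0}]}}

```text
clock: 3.02
ee_pos: [490.5, 61.7, 300.4]
tool_rot: [3.137, -0.159, 0.001]
ft_force: [0.6, -0.5, 1.3]
width: 85.4
```

```bash
python3 - <<'E'
from h import *
s=arm.sense(); print(s['clock'],s['ee_pos'],s['tool_rot'],s['joints'],s['ft_force'])
w=arm.camera('wrist'); save(w,'pics/w1.png'); print({k:w[k] for k in w if k!='image'})
marks('wrist',['handle','flange','lockrail','base','scope'])
q=R.from_rotvec(w['rvec']); C=-q.inv().apply(w['tvec']); print(C-s['ee_pos'])
t=R.from_rotvec(s['tool_rot']); print('cam in tool',t.inv().apply(C-s['ee_pos']), t.inv().apply(q.inv().apply([0,0,1])))
# (yaw -.12) above the handle
p=plan([619.5,88,150],down(-.12))
E
```

```text
3.025 [490.51909302  61.70375992 300.36475764] [ 3.13733976e+00 -1.58933756e-01  1.19411687e-03] [-1.19723566e-01 -8.81654561e-02  1.74170068e+00 -1.77126593e-04
  1.48728314e+00  1.55231846e+00] [ 0.63484457 -0.45209347  1.31289764]
{'fx': 371.64829954431775, 'fy': 371.64829954431775, 'cx': 317.49654040232906, 'cy': 237.1798043108869, 'rvec': array([-1.94414863,  2.15002238,  0.35798488]), 'tvec': array([109.9571179 , 394.8507824 , 589.12023341])}
wrist handle [([617.7, 86.5, 94.0], 0.77)]
wrist flange [([550.5, 96.0, 63.3], 0.56)]
wrist lockrail [([548.9, 70.3, 61.2], 0.62)]
wrist base [([659.7, 57.3, -0.0], 0.58)]
wrist scope []
[ 82.14230551  -8.87532991 128.97012001]
cam in tool [  82.71810186    0.55334176 -128.90628816] [-3.24836251e-01  1.60175538e-04  9.45770260e-01]
5 [{"delta_pos": [0.0253, -0.0083, 0.0299], "rot": [0.0, 0.0, 0.004], "hand": 0}, {"delta_pos": [0.0252, -0.0084, 0.03], "rot": [0.0, 0.0, 0.004], "hand": 0}, {"delta_pos": [0.0252, -0.0086, 0.0299], "rot": [0.0, 0.0, 0.004], "hand": 0}, {"delta_pos": [0.0252, -0.0086, 0.03], "rot": [0.0, 0.0, 0.004], "hand": 0}, {"delta_pos": [0.0251, -0.0088, 0.0299], "rot": [0.0, 0.0, 0.003], "hand": 0}]
```

View pics/w1.png

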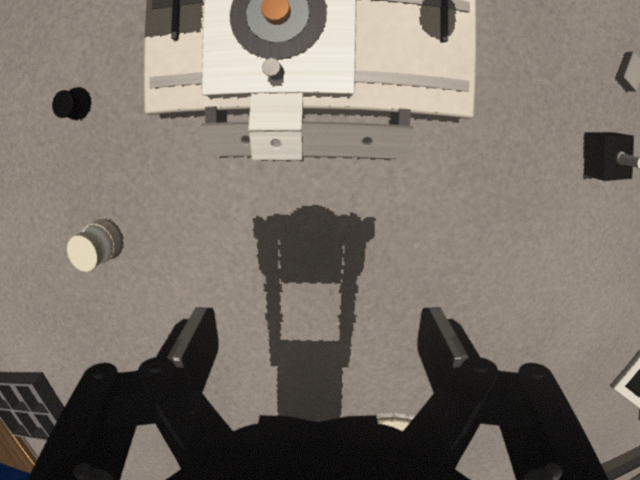

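Wrist view: stage ahead with handle top at (272,68), flange hole at (277,142), rail holes at (247,140) and (368,141). The camera sits ahead of the tool, so I'll grip the handle with the tool leaning 25° towards the robot, which keeps the camera clear of the lamp.

```bash
cat >> h.py <<'E'
def ray(c,uv,z):
    K=np.array([[c['fx'],0,c['cx']],[0,c['fy'],c['cy']],[0,0,1]])
    x=cv2.fisheye.undistortPoints(np.array(uv,float).reshape(-1,1,2),K,np.zeros(4)).reshape(-1,2)
    q=R.from_rotvec(c['rvec']).inv(); C=-q.apply(c['tvec'])
    d=q.apply(np.c_[x,np.ones(len(x))]); return C+d*((z-C[2])/d[:,2])[:,None]
def lean(yaw,th=np.deg2rad(25)): # tool z = down and ahead (+x of base)
    return R.from_euler('z',yaw)*R.from_euler('y',-th)*R.from_euler('x',np.pi)
E
python3 - <<'E'
from h import *
w=arm.camera('wrist')
a=ray(w,[[247,140],[368,141]],61.2); f=ray(w,[[277,142]],68); hd=ray(w,[[271,65]],111)
d=a[0]-a[1]; print(a,np.linalg.norm(d),'yaw',np.arctan2(-d[0],d[1]),f,hd)
q=lean(-.12); tz=q.apply([0,0,1]); print(tz)
H=np.array([619,88,94]); T=H+5*tz; print(T)
st=plan(T-60*tz,q); plan(T,q,start=st)
E
```

```text
[[554.55257465 122.34957085  61.2       ]
 [541.0398863    3.42015546  61.2       ]] 119.69460552358142 yaw -0.11313423033555275 [[549.22349724  91.98641992  68.        ]] [[618.58694909  84.77701404 111.        ]]
[ 0.41957906 -0.05059256 -0.90630779]
[621.0978953   87.74703718  89.46846106]
4 [{"delta_pos": [0.0256, -0.0106, 0.039], "rot": [-0.001, 0.109, 0.005], "hand": 0}, {"delta_pos": [0.0212, -0.0107, 0.0415], "rot": [-0.001, 0.109, 0.004], "hand": 0}, {"delta_pos": [0.0165, -0.0109, 0.0436], "rot": [-0.001, 0.109, 0.005], "hand": 0}, {"delta_pos": [0.0116, -0.011, 0.0451], "rot": [-0.001, 0.11, 0.004], "hand": 0}]
2 [{"delta_pos": [0.0, -0.0, 0.03], "rot": [0.0, -0.0, 0.0], "hand": 0}, {"delta_pos": [0.0, -0.0, 0.03], "rot": [0.0, -0.0, 0.0], "hand": 0}]
```

Call:
{"api": "carry_out", "payload": {"series": [{"delta_pos":[0.0256,-0.0106,0.039],"rot":[-0.001,0.109,0.005],"hand":0},{"delta_pos":[0.0212,-0.0107,0.0415],"rot":[-0.001,0.109,0.004],"hand":0},{"delta_pos":[0.0165,-0.0105,0.0436],"rot":[-0.001,0.109,0.002],"hand":0},{"delta_pos":[0.0116,-0.0105,0.0451],"rot":[-0.001,0.11,0.002],"hand":0},{"delta_pos":[0,0,0.03],"rot":[0,0,0],"hand":60},{"delta_pos":[0,0.001,0.03],"rot":[0,0,0],"hand":100},{"delta_pos":[0,0,0],"rot":[0,0,0],"hand":200},{"delta_pos":[0,0,0],"rot":[0,0,0],"hand":255},{"delta_pos":[0,0,0],"rot":[0,0,0],"hand":255},{"delta_pos":[0,0,0],"rot":[0,0,0],"hand":255}]}}

```text
clock: 4.62
ee_pos: [621.3, 86.8, 90.7]
tool_rot: [3.036, -0.173, 0.675]
ft_force: [-5.0, -1.7, 3.2]
width: 14.2
```

```bash
python3 - <<'E'
from h import *
s=arm.sense(); print(s['clock'],s['ee_pos'],s['ft_force'],s['width'],R.from_rotvec(s['tool_rot']).as_matrix())
E
```

```text
4.625 [621.26106145  86.76082582  90.7448828 ] [-5.02199189 -1.73576747  3.17037771] 14.1956593947904 [[ 0.89986932 -0.11384043  0.42104106]
 [-0.10225772 -0.99349703 -0.05007003]
 [ 0.42400304  0.00200179 -0.90565856]]
```

Call:
{"api": "carry_out", "payload": {"series": [{"delta_pos":[0,-0.006,0],"rot":[0,0,0],"hand":255},{"delta_pos":[0,-0.008,0],"rot":[0,0,0],"hand":255},{"delta_pos":[0,-0.008,0],"rot":[0,0,0],"hand":255},{"delta_pos":[0,-0.006,0],"rot":[0,0,0],"hand":255},{"delta_pos":[0,-0.002,0],"rot":[0,0,0],"hand":255},{"delta_pos":[0,-0.002,0],"rot":[0,0,0],"hand":255}]}}

```text
clock: 5.38
ee_pos: [625.1, 118.7, 90.7]
tool_rot: [3.036, -0.172, 0.675]
ft_force: [-8.4, -12.3, 9.9]
width: 14.4
```

Call:
{"api": "carry_out", "payload": {"series": [{"delta_pos":[0,-0.002,0],"rot":[0,0,0],"hand":255},{"delta_pos":[0,-0.001,0],"rot":[0,0,0],"hand":255}]}}

```text
clock: 5.62
ee_pos: [625.1, 118.8, 90.7]
tool_rot: [3.032, -0.172, 0.671]
ft_force: [-13.2, -21.2, 12.6]
width: 14.2
```

Call:
{"api": "carry_out", "payload": {"series": [{"delta_pos":[0,0.002,0],"rot":[0,0,0],"hand":255},{"delta_pos":[0,0,0],"rot":[0,0,0],"hand":60},{"delta_pos":[0,0,0],"rot":[0,0,0],"hand":0},{"delta_pos":[0,0,0],"rot":[0,0,0],"hand":0},{"delta_pos":[0,0,-0.02],"rot":[0,0,0],"hand":0},{"delta_pos":[0,0,-0.04],"rot":[0,0,0],"hand":0}]}}

```text
clock: 6.38
ee_pos: [598.4, 123.0, 142.7]
tool_rot: [3.038, -0.172, 0.669]
ft_force: [0.9, -0.1, -0.0]
width: 85.8
```

```bash
python3 - <<'E'
from h import *
s=arm.sense(); print(s['clock'],s['ee_pos'],s['ft_force'],s['width'])
w=arm.camera('wrist'); marks('wrist',['handle','flange']); marks('side',['flange'])
q=lean(-.113); tz=q.apply([0,0,1])
plan(np.array([553,126,68])-100*tz,q)
E
```

```text
6.375 [598.4126773  122.96121259 142.67996711] [ 0.93422061 -0.0639451  -0.003556  ] 85.80082877505346
wrist handle [([625.7, 117.3, 93.8], 0.92)]
wrist flange [([554.9, 127.0, 65.1], 0.68)]
side flange [([547.7, 95.7, 65.4], 0.56)]
2 [{"delta_pos": [-0.0375, 0.0013, -0.0253], "rot": [0.001, -0.001, 0.0], "hand": 0}, {"delta_pos": [-0.0375, 0.0012, -0.0252], "rot": [0.0, -0.001, 0.0], "hand": 0}]
```

Call:
{"api": "carry_out", "payload": {"series": [{"delta_pos":[-0.0375,0.0013,-0.0253],"rot":[0.001,-0.001,0],"hand":0},{"delta_pos":[-0.0375,0.0012,-0.0252],"rot":[0,-0.001,0],"hand":0},{"delta_pos":[0,0,0],"rot":[0,0,0],"hand":0},{"delta_pos":[0,0,0],"rot":[0,0,0],"hand":0}]}}

```text
clock: 7.08
ee_pos: [511.0, 130.5, 157.6]
tool_rot: [3.038, -0.172, 0.671]
ft_force: [0.2, 0.2, 0.1]
width: 85.2
```

```bash
python3 - <<'E'
from h import *
s=arm.sense(); print(s['clock'],s['ee_pos'],s['tool_rot'])
w=arm.camera('wrist'); marks('wrist',['flange','lockrail','handle'])
im=w['image'][120:360,200:440]; cv2.imwrite('pics/w2.png',cv2.resize(im[:,:,::-1],None,fx=2.5,fy=2.5,interpolation=cv2.INTER_CUBIC))
np.save('w2.npy',w,allow_pickle=True)
r=arm.silhouettes('wrist','flange')[0]; ys,xs=np.nonzero(r['region']); print(r['conf'],xs.min(),xs.max(),ys.min(),ys.max())
P=np.array([511.8,-339.5,200.])
q=down(-.113); 
plan(P,q)
E
```

```text
7.075 [510.98929482 130.51054741 157.57209758] [ 3.03839144 -0.17203737  0.67104227]
wrist flange [([555.6, 127.1, 63.2], 0.72)]
wrist lockrail [([550.6, 67.5, 63.2], 0.78), ([645.6, 360.0, 1.6], 0.48)]
wrist handle [([621.5, 120.2, 95.4], 0.59)]
0.85 210 422 20 269
10 [{"delta_pos": [0.0066, 0.0467, -0.0015], "rot": [0.0, -0.043, -0.0], "hand": 0}, {"delta_pos": [0.0066, 0.0467, -0.0018], "rot": [0.0, -0.044, -0.0], "hand": 0}, {"delta_pos": [0.0065, 0.0467, -0.0021], "rot": [0.0, -0.043, -0.0], "hand": 0}, {"delta_pos": [0.0064, 0.0467, -0.0024], "rot": [0.0, -0.044, -0.0], "hand": 0}, {"delta_pos": [0.0063, 0.0467, -0.0026], "rot": [0.0, -0.043, -0.0], "hand": 0}, {"delta_pos": [0.0061, 0.0467, -0.0029], "rot": [0.0, -0.044, -0.0], "hand": 0}, {"delta_pos": [0.006, 0.0467, -0.0032], "rot": [0.0, -0.043, -0.0], "hand": 0}, {"delta_pos": [0.0059, 0.0466, -0.0034], "rot": [0.0, -0.044, -0.0], "hand": 0}, {"delta_pos": [0.0057, 0.0467, -0.0037], "rot": [0.0, -0.043, -0.0], "hand": 0}, {"delta_pos": [0.0056, 0.0466, -0.004], "rot": [0.001, -0.044, -0.001], "hand": 0}]
```

View pics/w2.png

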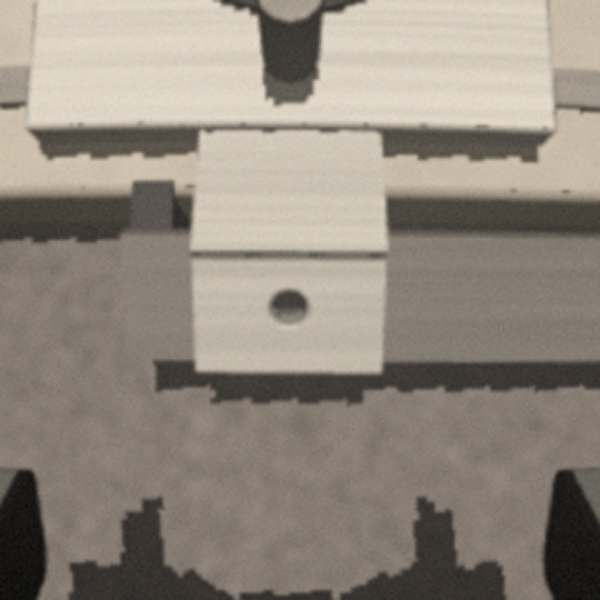

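Hole at crop (289,306) → image (315.6,242.4), flange centred and square to the tool; the carriage sits at the rail's end. Next: above the pin.

Call:
{"api": "carry_out", "payload": {"series": [{"delta_pos":[0.0066,0.0467,-0.0015],"rot":[0,-0.043,0],"hand":0},{"delta_pos":[0.0066,0.0467,-0.0018],"rot":[0,-0.044,0],"hand":0},{"delta_pos":[0.0065,0.0467,-0.0021],"rot":[0,-0.043,0],"hand":0},{"delta_pos":[0.0064,0.0467,-0.0024],"rot":[0,-0.044,0],"hand":0},{"delta_pos":[0.0063,0.0467,-0.0026],"rot":[0,-0.043,0],"hand":0},{"delta_pos":[0.0061,0.0467,-0.0029],"rot":[0,-0.044,0],"hand":0},{"delta_pos":[0.006,0.0467,-0.0032],"rot":[0,-0.043,0],"hand":0},{"delta_pos":[0.0059,0.0466,-0.0034],"rot":[0,-0.044,0],"hand":0},{"delta_pos":[0.0057,0.0467,-0.0037],"rot":[0,-0.043,0],"hand":0},{"delta_pos":[0.0056,0.0466,-0.004],"rot":[0,-0.044,0],"hand":0},{"delta_pos":[0,0,0],"rot":[0,0,0],"hand":0},{"delta_pos":[0,0,0],"rot":[0,0,0],"hand":0}]}}

```text
clock: 8.82
ee_pos: [511.3, -339.1, 199.5]
tool_rot: [-3.136, 0.178, 0.001]
ft_force: [0.5, 0.6, -0.2]
width: 85.0
```

```bash
python3 - <<'E'
from h import *
w=np.load('w2.npy',allow_pickle=True).item()
uv=[[200+289/2.5-.3,120+306/2.5-.3]]
h=ray(w,uv,68.); q0=lean(-.113); print('hole',h, 'in tool w2:',R.from_rotvec([3.03839,-.17204,.67104]).inv().apply(h[0]-[510.99,130.51,157.57]))
s=arm.sense(); print(s['clock'],s['ee_pos'],s['tool_rot'],s['joints'])
w=arm.camera('wrist'); marks('wrist',['pin','pinblock'])
save(w,'pics/w3.png')
r=arm.silhouettes('wrist','pin')[0]; ys,xs=np.nonzero(r['region']); print(r['conf'],xs.min(),xs.max(),ys.min(),ys.max())
im=w['image'][130:370,200:440]; cv2.imwrite('pics/w3.png',cv2.resize(im[:,:,::-1],None,fx=2.5,fy=2.5,interpolation=cv2.INTER_CUBIC))
np.save('w3.npy',w,allow_pickle=True)
E
```

```text
hole [[553.58040365 126.50206757  68.        ]] in tool w2: [ 1.06405011 -0.90726635 99.25137566]
8.825 [ 511.33775542 -339.05874084  199.48933547] [-3.13621432e+00  1.78399206e-01  7.58081870e-04] [-7.82163460e-01  2.92901698e-01  1.53144452e+00 -9.24049270e-05
  1.31781215e+00  9.02300779e-01]
wrist pin [([514.1, -343.0, 42.5], 0.71)]
wrist pinblock [([511.0, -343.9, 2.6], 0.72)]
0.62 309 331 208 243
```

View pics/w3.png

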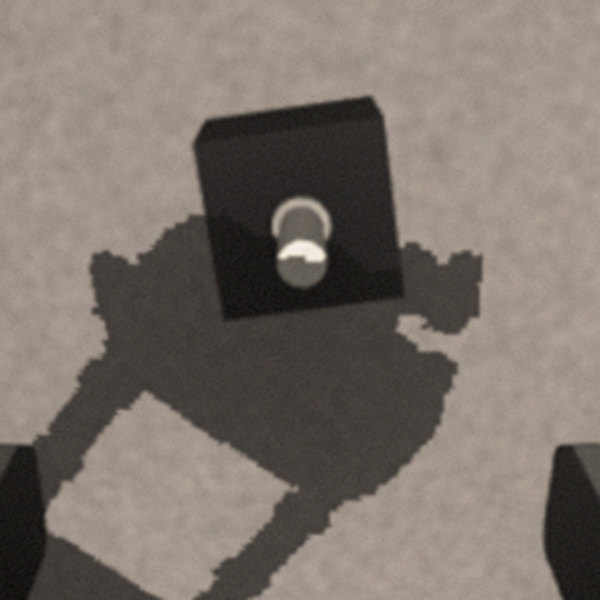

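```bash
python3 - <<'E'
from h import *
w=np.load('w3.npy',allow_pickle=True).item()
a=ray(w,[[320.5,235.3]],87.)[0]; b=ray(w,[[200+302/2.5-.3,130+225/2.5-.3]],50.)[0]; print(a,b)
s=arm.sense(); P=(a+b)/2
# grasp point 27 above collar underside -> z 72, TCP 67
plan([a[0],a[1],67],down(-.113))
E
```

```text
[ 512.16117885 -341.78169394   87.        ] [ 512.45481982 -342.085825     50.        ]
3 [{"delta_pos": [0.0004, 0.0011, 0.0444], "rot": [0.0, 0.0, 0.0], "hand": 0}, {"delta_pos": [0.0004, 0.0011, 0.0444], "rot": [0.0, 0.0, 0.0], "hand": 0}, {"delta_pos": [0.0003, 0.0012, 0.0443], "rot": [0.0, 0.0, 0.001], "hand": 0}]
```

Call:
{"api": "carry_out", "payload": {"series": [{"delta_pos":[0.0004,0.0011,0.044],"rot":[0,0,0],"hand":0},{"delta_pos":[0.0004,0.0011,0.044],"rot":[0,0,0],"hand":60},{"delta_pos":[0.0003,0.0012,0.042],"rot":[0,0,0.001],"hand":100},{"delta_pos":[0,0,0],"rot":[0,0,0],"hand":150},{"delta_pos":[0,0,0],"rot":[0,0,0],"hand":255},{"delta_pos":[0,0,0],"rot":[0,0,0],"hand":255},{"delta_pos":[0,0,0],"rot":[0,0,0],"hand":255},{"delta_pos":[0,0,0],"rot":[0,0,0],"hand":255}]}}

```text
clock: 10.02
ee_pos: [513.3, -342.8, 72.6]
tool_rot: [3.135, -0.179, 0.004]
ft_force: [0.6, 5.7, 6.2]
width: 12.1
```

Call:
{"api": "carry_out", "payload": {"series": [{"delta_pos":[0,0,-0.02],"rot":[0,0,0],"hand":255},{"delta_pos":[0,0,-0.03],"rot":[0,0,0],"hand":255},{"delta_pos":[0,0,-0.04],"rot":[0,0,0],"hand":255},{"delta_pos":[0,0,-0.02],"rot":[0,0,0],"hand":255}]}}

```text
clock: 10.52
ee_pos: [513.1, -344.6, 184.8]
tool_rot: [3.13, -0.179, 0.007]
ft_force: [0.4, 0.1, -0.1]
width: 11.9
```

```bash
python3 - <<'E'
from h import *
s=arm.sense(); print(s['clock'],s['ee_pos'],s['tool_rot'],s['width'])
w=arm.camera('wrist'); 
im=w['image'][130:430,160:480]; cv2.imwrite('pics/w4.png',cv2.resize(im[:,:,::-1],None,fx=2,fy=2,interpolation=cv2.INTER_CUBIC))
np.save('w4.npy',w,allow_pickle=True)
q=lean(-.113); tz=q.apply([0,0,1]); h=np.array([553.6,126.5,68])
plan(h-100*tz,q,hand=255)
E
```

```text
10.525 [ 513.07544667 -344.61589198  184.76459483] [ 3.13048064 -0.17941263  0.00672083] 11.919336752771741
10 [{"delta_pos": [-0.0057, -0.0473, 0.0024], "rot": [0.001, 0.043, 0.0], "hand": 255}, {"delta_pos": [-0.0058, -0.0473, 0.0022], "rot": [0.001, 0.043, 0.0], "hand": 255}, {"delta_pos": [-0.0058, -0.0473, 0.002], "rot": [0.001, 0.043, 0.0], "hand": 255}, {"delta_pos": [-0.0059, -0.0473, 0.0018], "rot": [0.001, 0.043, -0.0], "hand": 255}, {"delta_pos": [-0.006, -0.0473, 0.0016], "rot": [0.001, 0.043, -0.0], "hand": 255}, {"delta_pos": [-0.0061, -0.0473, 0.0014], "rot": [0.0, 0.043, -0.0], "hand": 255}, {"delta_pos": [-0.0061, -0.0473, 0.0011], "rot": [0.001, 0.043, -0.0], "hand": 255}, {"delta_pos": [-0.0062, -0.0473, 0.0009], "rot": [0.0, 0.043, -0.0], "hand": 255}, {"delta_pos": [-0.0062, -0.0474, 0.0007], "rot": [0.001, 0.043, -0.0], "hand": 255}, {"delta_pos": [-0.0063, -0.0473, 0.0005], "rot": [0.0, 0.043, -0.0], "hand": 255}]
```

View pics/w4.png

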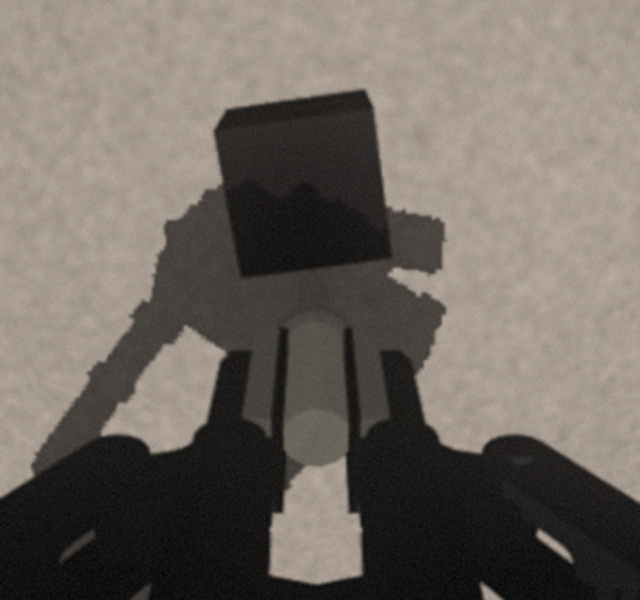

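Pin held, upright, centred between the pads (grip top at crop (316,437)). Moving to 100 mm above the hole along its axis.

Call:
{"api": "carry_out", "payload": {"series": [{"delta_pos":[-0.0057,-0.0473,0.0024],"rot":[0.001,0.043,0],"hand":255},{"delta_pos":[-0.0058,-0.0473,0.0022],"rot":[0.001,0.043,0],"hand":255},{"delta_pos":[-0.0058,-0.0473,0.002],"rot":[0.001,0.043,0],"hand":255},{"delta_pos":[-0.0059,-0.0473,0.0018],"rot":[0.001,0.043,0],"hand":255},{"delta_pos":[-0.006,-0.0473,0.0016],"rot":[0.001,0.043,0],"hand":255},{"delta_pos":[-0.0061,-0.0473,0.0014],"rot":[0,0.043,0],"hand":255},{"delta_pos":[-0.0061,-0.0473,0.0011],"rot":[0.001,0.043,0],"hand":255},{"delta_pos":[-0.0062,-0.0473,0.0009],"rot":[0,0.043,0],"hand":255},{"delta_pos":[-0.0062,-0.0474,0.0007],"rot":[0.001,0.043,0],"hand":255},{"delta_pos":[-0.0063,-0.0473,0.0005],"rot":[0,0.043,0],"hand":255},{"delta_pos":[0,0,0],"rot":[0,0,0],"hand":255},{"delta_pos":[0,0,0],"rot":[0,0,0],"hand":255},{"delta_pos":[0,0,0],"rot":[0,0,0],"hand":255}]}}

```text
clock: 12.2
ee_pos: [510.1, 132.4, 155.7]
tool_rot: [3.046, -0.178, 0.666]
ft_force: [0.7, -0.2, -0.2]
width: 12.1
```

```bash
python3 - <<'E'
from h import *
s=arm.sense(); p=s['ee_pos'];q=R.from_rotvec(s['tool_rot']); print(s['clock'],p,s['tool_rot'],s['width'])
h=np.array([553.6,126.5,68]); print('hole in tool',q.inv().apply(h-p),'rot err',(q.inv()*lean(-.113)).as_rotvec())
for n in ('wrist','side'):
    w=arm.camera(n); np.save('v_%s.npy'%n,w,allow_pickle=True); marks(n,['pin','flange'])
    if n=='wrist': im=w['image'][170:410,200:440]; A=cv2.resize(im,None,fx=2.5,fy=2.5,interpolation=cv2.INTER_CUBIC)
    else: 
        c=proj(w,[h])[0]; u,v=int(c[0])-25,int(c[1])-60; print('side crop',u,v); im=w['image'][v:v+120,u:u+40]; A=np.hstack([A,cv2.resize(im,None,fx=5,fy=5,interpolation=cv2.INTER_CUBIC)])
cv2.imwrite('pics/w5.png',A[:,:,::-1])
E
```

```text
12.2 [510.14067712 132.4320419  155.65462086] [ 3.04579447 -0.17755628  0.66572365] 12.092525103781867
hole in tool [ 3.31957969  1.41232302 97.95009015] rot err [-0.00440912  0.0062895  -0.00443918]
wrist pin [([519.6, 129.5, 133.1], 0.89)]
wrist flange [([551.6, 125.5, 62.1], 0.85), ([519.8, 129.6, 131.0], 0.4)]
side pin [([520.3, 130.4, 131.1], 0.44), ([550.1, 67.9, 59.1], 0.43)]
side flange [([553.4, 126.4, 67.9], 0.97)]
side crop 268 216
```

View pics/w5.png

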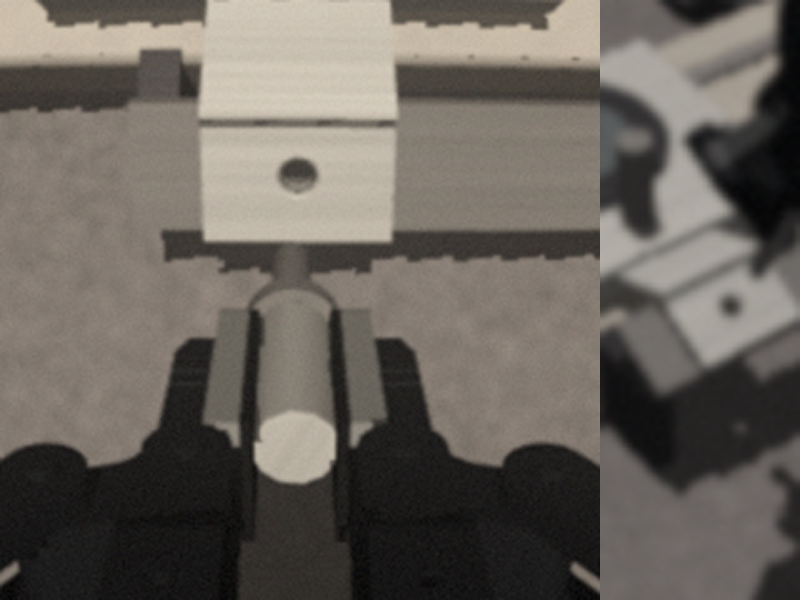

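```bash
cat >> h.py <<'E'
def tray(c,s,uv,ax,val):
    "pixel rays met with tool-frame plane coord ax = val; returns tool-frame points"
    K=np.array([[c['fx'],0,c['cx']],[0,c['fy'],c['cy']],[0,0,1]])
    x=cv2.fisheye.undistortPoints(np.array(uv,float).reshape(-1,1,2),K,np.zeros(4)).reshape(-1,2)
    q=R.from_rotvec(c['rvec']).inv(); t=R.from_rotvec(s['tool_rot']).inv()
    C=t.apply(-q.apply(c['tvec'])-s['ee_pos']); d=t.apply(q.apply(np.c_[x,np.ones(len(x))]))
    val=np.broadcast_to(val,len(x)); return C+d*((val-C[ax])/d[:,ax])[:,None]
E
python3 - <<'E'
from h import *
s=arm.sense(); w=np.load('v_wrist.npy',allow_pickle=True).item()
f=lambda L:[[200+u/2.5-.3,170+v/2.5-.3] for u,v in L]
for x in(-2.5,-1.2,0): print(x,tray(w,s,f([(296,447),(293,305),(292,262)]),0,x).round(2).tolist())
e=tray(w,s,f([(255,447),(337,447)]),0,-1.2); print('grip diam',np.diff(e,axis=0))
e=tray(w,s,f([(250,305),(337,305)]),0,-1.2); print('collar diam',np.diff(e,axis=0))
print('collar apex',tray(w,s,f([(294,279)]),0,-1.2+9))
print('hole',tray(w,s,f([(298.5,175)]),2,98))
print('flange corners',tray(w,s,f([(199,125),(397,125),(204,242),(393,242)]),2,98).round(1))
c=np.load('v_side.npy',allow_pickle=True).item(); 
print('side hole pred',proj(c,[[553.6,126.5,68]]),'seen',268+ (730-600)/5,216+305/5)
E
```

```text
-2.5 [[-2.5, 1.47, -11.79], [-2.5, 0.95, 36.38], [-2.5, 0.7, 57.02]]
-1.2 [[-1.2, 1.47, -13.57], [-1.2, 0.95, 33.86], [-1.2, 0.71, 54.19]]
0 [[-0.0, 1.46, -15.21], [0.0, 0.96, 31.55], [0.0, 0.72, 51.58]]
grip diam [[-1.42108547e-14  1.24548334e+01 -1.11382469e-02]]
collar diam [[ 0.00000000e+00  1.71447740e+01 -3.06144169e-03]]
collar apex [[ 7.8         1.15378638 27.03745831]]
hole [[ 3.4293564   2.29811783 98.        ]]
flange corners [[ 17.  -23.1  98. ]
 [ 17.   27.5  98. ]
 [-15.6 -22.9  98. ]
 [-15.6  27.6  98. ]]
side hole pred [[293.96422951 276.94966508]] seen 294.0 277.0
```

Call:
{"api": "carry_out", "payload": {"series": [{"delta_pos":[0.0036,0.0006,0.01],"rot":[-0.012,0.006,-0.004],"hand":255},{"delta_pos":[0,0,0.016],"rot":[0,0,0],"hand":255},{"delta_pos":[0,0,0],"rot":[0,0,0],"hand":255},{"delta_pos":[0,0,0],"rot":[0,0,0],"hand":255}]}}

```text
clock: 13.0
ee_pos: [523.9, 131.5, 133.5]
tool_rot: [3.032, -0.172, 0.671]
ft_force: [0.4, 0.1, -1.2]
width: 12.1
```

```bash
python3 - <<'E'
from h import *
s=arm.sense(); p=s['ee_pos'];q=R.from_rotvec(s['tool_rot']); print(s['clock'],p,s['tool_rot'],s['width'],s['ft_force'])
h=np.array([553.6,126.5,68]); print('hole in tool',q.inv().apply(h-p),'rot err',(q.inv()*lean(-.113)).as_rotvec())
w=arm.camera('wrist'); np.save('v6.npy',w,allow_pickle=True)
A=cv2.resize(w['image'][190:370,220:400],None,fx=3.333,fy=3.333,interpolation=cv2.INTER_CUBIC)
cv2.imwrite('pics/w6.png',cv2.convertScaleAbs(A,alpha=1.5)[:,:,::-1])
E
```

```text
13.0 [523.87292611 131.46622039 133.48591724] [ 3.03227006 -0.17163597  0.67098461] 12.073012989078952 [ 0.42634005  0.12016065 -1.186021  ]
hole in tool [-0.370113    1.10077724 72.0792545 ] rot err [0.00667665 0.00041247 0.00139459]
```

View pics/w6.png

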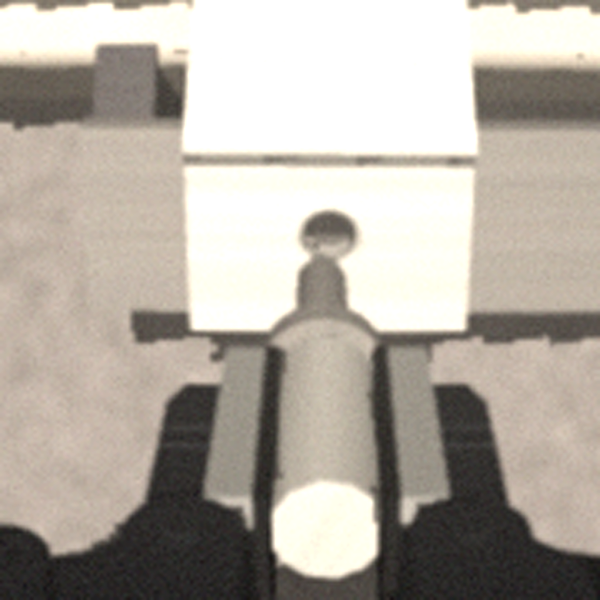

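```bash
python3 - <<'E'
from h import *
s=arm.sense(); w=np.load('v6.npy',allow_pickle=True).item()
f=lambda L:[[220+u/3.333-.35,190+v/3.333-.35] for u,v in L]
for z in (61,62,63): print('tip',tray(w,s,f([(323.5,260)]),2,z))
for x in(-1.5,-1,0): print('axis x',x,tray(w,s,f([(326,530),(323,295)]),0,x).round(2).tolist())
for z in(71,72,74): print('hole',tray(w,s,f([(330,234)]),2,z))
print(tray(w,s,f([(184,166),(474,166),(190,331),(467,331)]),2,72).round(1))
E
```

```text
tip [[-0.62490806  0.18072963 61.        ]]
tip [[-1.06370629  0.17850845 62.        ]]
tip [[-1.50250451  0.17628727 63.        ]]
axis x -1.5 [[-1.5, 0.62, -13.82], [-1.5, 0.13, 49.14]]
axis x -1 [[-1.0, 0.62, -14.5], [-1.0, 0.13, 48.08]]
axis x 0 [[-0.0, 0.62, -15.87], [0.0, 0.14, 45.97]]
hole [[-5.01767295e-02  1.29419257e+00  7.10000000e+01]]
hole [[-0.46416424  1.29764911 72.        ]]
hole [[-1.29213926  1.30456219 74.        ]]
[[ 12.2 -23.9  72. ]
 [ 12.2  26.2  72. ]
 [-19.7 -24.2  72. ]
 [-19.7  26.3  72. ]]
```

Tip at crop (323,260) is about 0.5 mm / 1.1 mm from hole centre (330,234), so I correct by that and start inserting.

Call:
{"api": "carry_out", "payload": {"series": [{"delta_pos":[0.0005,0.0011,0.004],"rot":[0,0,0],"hand":255},{"delta_pos":[0,0,0.004],"rot":[0,0,0],"hand":255},{"delta_pos":[0,0,0.003],"rot":[0,0,0],"hand":255},{"delta_pos":[0,0,0.003],"rot":[0,0,0],"hand":255},{"delta_pos":[0,0,0.003],"rot":[0,0,0],"hand":255}]}}

```text
clock: 13.68
ee_pos: [531.3, 129.4, 118.1]
tool_rot: [3.032, -0.172, 0.671]
ft_force: [-0.6, 0.5, -1.3]
width: 12.2
```

Call:
{"api": "carry_out", "payload": {"series": [{"delta_pos":[0,0,0.002],"rot":[0,0,0],"hand":255},{"delta_pos":[0,0,0],"rot":[0,0,0],"hand":255}]}}

```text
clock: 13.92
ee_pos: [532.0, 129.3, 116.3]
tool_rot: [3.032, -0.172, 0.671]
ft_force: [-0.6, 0.3, -1.1]
width: 12.4
```

Already about 9 mm in with no force. Continuing.

Call:
{"api": "carry_out", "payload": {"series": [{"delta_pos":[0,0,0.004],"rot":[0,0,0],"hand":255},{"delta_pos":[0,0,0.004],"rot":[0,0,0],"hand":255},{"delta_pos":[0,0,0.004],"rot":[0,0,0],"hand":255},{"delta_pos":[0,0,0],"rot":[0,0,0],"hand":255}]}}

```text
clock: 14.42
ee_pos: [537.0, 128.6, 105.1]
tool_rot: [3.033, -0.172, 0.67]
ft_force: [-0.5, 0.7, -0.9]
width: 11.9
```

Call:
{"api": "carry_out", "payload": {"series": [{"delta_pos":[0,0,0.004],"rot":[0,0,0],"hand":255},{"delta_pos":[0,0,0.003],"rot":[0,0,0],"hand":255},{"delta_pos":[0,0,0.002],"rot":[0,0,0],"hand":255},{"delta_pos":[0,0,0],"rot":[0,0,0],"hand":255}]}}

```text
clock: 14.92
ee_pos: [540.8, 128.1, 97.2]
tool_rot: [3.032, -0.172, 0.671]
ft_force: [-0.2, -0.4, -0.8]
width: 12.1
```

Call:
{"api": "carry_out", "payload": {"series": [{"delta_pos":[0,0,0.0015],"rot":[0,0,0],"hand":255},{"delta_pos":[0,0,0.0015],"rot":[0,0,0],"hand":255},{"delta_pos":[0,0,0.001],"rot":[0,0,0],"hand":255},{"delta_pos":[0,0,0],"rot":[0,0,0],"hand":255}]}}

```text
clock: 15.42
ee_pos: [542.5, 127.9, 93.7]
tool_rot: [3.032, -0.172, 0.671]
ft_force: [-0.3, -0.4, -0.7]
width: 11.8
```

Call:
{"api": "carry_out", "payload": {"series": [{"delta_pos":[0,0,0.001],"rot":[0,0,0],"hand":255},{"delta_pos":[0,0,0.001],"rot":[0,0,0],"hand":255},{"delta_pos":[0,0,0],"rot":[0,0,0],"hand":255}]}}

```text
clock: 15.8
ee_pos: [543.2, 128.0, 93.1]
tool_rot: [3.032, -0.171, 0.67]
ft_force: [-12.8, 0.6, 14.9]
width: 12.2
```

Collar contact: about 20 N, TCP 27.7 mm from the flange face, as expected. Relax, open, retreat along the axis.

Call:
{"api": "carry_out", "payload": {"series": [{"delta_pos":[0,0,-0.001],"rot":[0,0,0],"hand":255},{"delta_pos":[0,0,0],"rot":[0,0,0],"hand":100},{"delta_pos":[0,0,0],"rot":[0,0,0],"hand":0},{"delta_pos":[0,0,0],"rot":[0,0,0],"hand":0},{"delta_pos":[0,0,0],"rot":[0,0,0],"hand":0},{"delta_pos":[0,0,-0.02],"rot":[0,0,0],"hand":0},{"delta_pos":[0,0,-0.04],"rot":[0,0,0],"hand":0},{"delta_pos":[0,0,-0.04],"rot":[0,0,0],"hand":0},{"delta_pos":[0,0,0],"rot":[0,0,0],"hand":0},{"delta_pos":[0,0,0],"rot":[0,0,0],"hand":0}]}}

```text
clock: 17.05
ee_pos: [500.8, 133.2, 182.9]
tool_rot: [3.033, -0.172, 0.67]
ft_force: [0.4, -0.2, -0.9]
width: 85.2
```

```bash
python3 - <<'E'
from h import *
s=arm.sense(); print(s['clock'],s['ee_pos'],s['width'],s['ft_force'])
w=arm.camera('wrist'); c=arm.camera('side')
for n in('wrist','side'): marks(n,['pin','flange','handle','jar','loupe'])
A=cv2.resize(w['image'][100:400,190:430],None,fx=2,fy=2,interpolation=cv2.INTER_CUBIC)
B=cv2.resize(c['image'][206:326,240:304],None,fx=5,fy=5,interpolation=cv2.INTER_CUBIC)
cv2.imwrite('pics/w7.png',np.hstack([A,B])[:,:,::-1])
E
```

```text
17.05 [500.81165538 133.22044053 182.90639533] 85.22247413521802 [ 0.44257095 -0.21210543 -0.88419813]
wrist pin [([553.2, 127.6, 66.3], 0.71)]
wrist flange [([554.6, 129.0, 66.5], 0.88)]
wrist handle [([625.2, 117.6, 93.9], 0.74)]
wrist jar [([456.4, 356.3, 1.9], 0.82)]
wrist loupe [([647.2, 361.6, -0.0], 0.63)]
side pin []
side flange [([551.7, 127.1, 65.7], 0.66)]
side handle [([622.4, 120.0, 94.5], 0.89), ([457.1, 358.9, 3.9], 0.54)]
side jar [([456.8, 356.8, 2.6], 0.73)]
side loupe [([642.0, 362.8, 0.6], 0.86)]
```

View pics/w7.png

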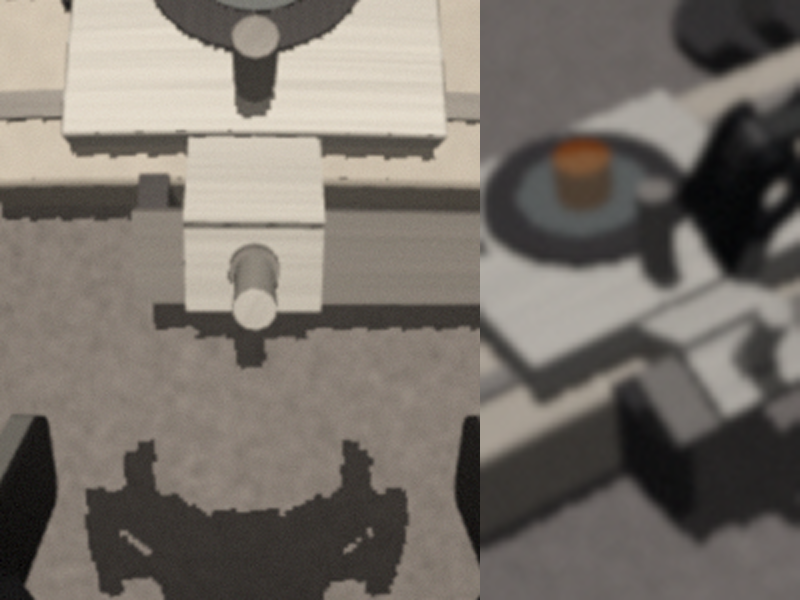

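The view shows the pin seated in the flange: the collar is on the face at (254,262), the grip top at (255,308) is on the axis, and the gripper is clear. Handing in.

```bash
python3 -c "
from rig import arm
print(arm.job_done())"
```

```text
the job is handed in; nothing more can be done
None
```

The stage is parked and pinned, and I handed the job in at about 17 s of the 54 s allowed. `job_done()` reports no verdict, so this rests on my own checks.

- **Carriage:** the microscope is at the −y end, so I gripped the handle and slid the carriage about 32 mm to the +y stop. It stopped firmly, with about 21 N on the tool. The handle and flange marks still read the same place at the end.
- **Pin:** I took it from the block, lined it up with the hole using the wrist camera, and pushed it in with almost no force. At the end about 20 N built up with the tool 27.7 mm from the flange face, which matches the collar seating. I then released it and backed off 100 mm along the hole's axis.
- **Last look:** the wrist picture shows the collar on the flange and the grip in line with the hole. The pin and flange marks agree to about 2 mm, less than their 4 mm accuracy. Force on the tool was about 1 N, and the jar and loupe marks match their starting places to within the detector's accuracy.

**Not confirmed:** the side camera's network did not find the pin in the final picture, where the gripper half hides it. I did not re-measure the gauge block, but the arm never went near it.

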